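# Pile the tube-rack feet, heels alternating

## Task

Pile the two loose blue L-shaped rack feet on the first blue foot, which lies with its length roughly fore and aft off to the robot's left: each one lies flat and squarely lengthwise on the plate of the one below, with its heel at the opposite end and its free end just short of the lower one's heel, so that the heels alternate and the pile stays balanced. Leave the black foot alone and do not push the first foot out of place.

Things in the scene. Friction and masses are not known exactly. Their poses are not given: they have to be found in the camera images.
- first_foot (a point): Bottom blue foot, loose on the table, heel to the robot. From the side an L: plate 120 x 40 mm, 18 thick; heel 22 long, 35 high overall, at the -x end. Point: plate centre, 9 mm above the underside; x along the length away from the heel, y across, z up. A foot laid well on another: x reversed, centre 18 mm higher and 30 mm along the lower one's +x (8 mm gap to the lower heel).
- foot_a (a point): Loose blue foot with two white dots on its plate, 0.08 to 0.17 kg, lying on the table heel up, its length roughly left to right. Plate 120 x 40 x 18 mm, heel 22 long and 35 high at the -x end. Point: plate centre, 9 mm above the underside; x along the length away from the heel, y across, z up. Either loose blue foot may go second, the other third.
- foot_b (a point): The other loose blue foot, same as foot_a in size, look, point and axes, but lying with its heel to the opposite side. Plate 120 x 40 x 18 mm, heel 22 long and 35 high at the -x end; point at the plate's centre, 9 mm above the underside.
- black_foot (a point): A foot of another rack, black with two grey dots, same size, shape, point and axes as the blue ones. Not part of the job; it stays where it is.
There are look-alikes about, which are no part of the job. What is shaped like the part that bears foot_a but red is not meant. Leave any turquoise look-alike of the part that bears foot_b alone.

How it is judged:
By the outcome, as a careful person would: the job done as asked, in the order asked, and still so for the second after the job is handed in, with the robot touching nothing.
It also fails if it takes over 64 s, if anything falls off the work surface, if the arm or the gripper's body presses on something with over 40 N, if the wrist force passes 120 N, or if a joint passes its speed limit or range.

## Robot

A 6-joint arm with a two-finger parallel gripper is mounted at the origin on the work surface. World frame = base frame: x ahead of the robot, y to its left, z up, the work surface at z = 0. Lengths are in m, angles in rad, forces in N, time in s.
With the tool pointing down it reaches from about 0.375 to 0.9 m from the base axis. Payload 3.1 kg.
Tool frame: the origin (TCP) lies between the finger pads; the fingertips stand 22 mm ahead of it and the grasp point (between the pads) lies 3 mm ahead of it; z points along the fingers, y is the line along which they close (so a half turn about z gives the same grasp; the last joint's range is limited). The gripper opens to 87 mm and grips with 3 to 60 N. Pads are 19 mm wide; open, the fingers measure 117 mm over their backs; the gripper's body (75 mm by 190 mm) begins 51 mm behind the grasp point.
Start: joints at [0.981, 0.527, 1.433, -0, 1.181, -0.178], TCP at [0.25, 0.573, 0.245] pointing down, gripper open.
Joint ranges: [-3.08, 3.08], [-0.75, 2.2], [0.22, 2.44], [-1.43, 4.57], [0, 2.65], [-2.85, 2.85]. Speed limits (rad/s): [2.79, 2.79, 3.14, 3.14, 3.14, 3.14].

## Interface

Orientations are given as a unit quaternion [x, y, z, w].
In Python, from rig import get_obs, camera, get_calibration, hand_in, cut_out gives the robot as it stands.
- The arm moves only by the shell command python3 -m inch 'ROWS' [OPENING] [FORCE]. ROWS is JSON, one flat list of numbers, 6 for each row, row after row: the shift along the tool's x, y, z scaled (see below), then the turn, a rotation vector about the tool's x, y, z scaled (see below). A call has 1 to 20 rows; each row is the pose to reach, as a shift and turn from the pose commanded when the call began, along the tool's axes at that moment; what a row does not reach only later rows make up. The controller multiplies each number of a shift by 0.08 m and each number of a turn by 90 degrees. A row lasts 1/12 s, in which the tool goes at most 41.7 mm and 7.16 degrees, less where a joint would pass 70% of its speed; a pose out of reach is approached as far as the arm can. A call with a number of a shift or a turn outside -1 to 1 is refused whole. A call with a gripper value outside its range is refused whole. OPENING is the finger opening in mm, from 0 to 87, set as the call begins (- or left out, the last holds). The fingers move at their own pace and stop on an object; FORCE is the grip in N (left out, the last holds). Time passes only in rows, so rows that repeat a pose let the fingers close. It gives the time, the measured TCP pose, the force, the opening and the grip force at its end, in the units of the state.
- get_obs(): the state, without advancing time (a new reading comes with each control period).
- camera(name): name is "scene" or "top" or "wrist"; returns the picture (384x512x3 uint8, red, green, blue); there is no depth.
- get_calibration(name): a dict with "vertical_fov" (degrees; the focal length in pixels is half the picture's height over the tangent of half this angle, whatever the lens; pixels are square), "cx", "cy" (the principal point, pixels), "D" ([k1, k2, p1, p2, k3] as OpenCV has them; the pictures are not rectified), "T" (4x4, takes a point from camera to world coordinates). Camera axes: x right, y down, z forward; pixel columns grow to the right and rows downward; lengths in m; the calibration is good to about 2 mm. A picture is of the moment at which its call begins: read the wrist's pose just before it. get_calibration takes no time and is no camera call; for the wrist camera it gives the pose at the moment of the call.
- hand_in(): hands the job in; it is judged then, once.
Trained networks look in the newest picture that a camera, given by its name, has taken for a name from the list of things; names that differ only in an ending like _2 or _b are one class to them, and where a whole thing is asked for, a point or a joint stands for the part that bears it (a point fixed in the world has none). Each returns a list of dicts, best first, with "conf" (0 to 1); they miss things now and then, are a little off and sometimes report something else, mostly with a low value. They report only what shows in the picture. A call takes as long as a camera call. They do not tell look-alikes from the thing itself.
- cut_out(camera, thing): "region" (384x512 bool, what is visible of it) and "bbox" ([left, top, right, bottom] in pixels, round what is visible of it).
The state is a dict: "time": time; "q": joint angles; "joint_velocities": joint speeds; "joint_torque": joint torques, N m; "position": TCP position; "tool_rot": TCP orientation; "ft_force": force on the tool from outside, world axes, zero at the start; "moment": the same for the moment, N m; "grip_width": finger opening in m; "grip_force": force on a finger pad.
Only numpy, scipy, OpenCV 4.12 (cv2) and the standard library are available. Lean on these libraries where they do the work, as an engineer would, in place of code of your own. Each camera call takes 0.05 s, during which the arm holds its last target. There are 200 camera calls.

## Working session

There is one attempt and no reset: what is moved stays moved. The work goes in short steps, Python scripts to look and compute and a shell command to move; the robot and the scene stay as the last step left them, time stands still between calls to the robot, and variables do not carry over. Pictures are saved under pics/ and viewed, at most 10 in all, crops included, and the job is handed in when it is done.

```bash
mkdir -p pics; ls; python3 - <<'E'
from rig import *
import cv2,numpy as np
o=get_obs();print(o['time'],o['position'],o['tool_rot'],o['grip_width'])
ims=[]
for n in ['top','scene']:
    im=camera(n);cv2.imwrite(f'pics/{n}0.png',im[:,:,::-1]);ims.append(im)
    c=get_calibration(n);print(n,c['vertical_fov'],c['cx'],c['cy'],c['D'],np.round(c['T'],3).tolist())
    for t in ['first_foot','foot_a','black_foot']:
        for d in cut_out(n,t): print(n,t,round(d['conf'],2),d['bbox'])
E
```

```text
pics
0.0 [0.24974996 0.57217311 0.24357832] [ 2.04467356e-01  9.78872782e-01 -1.00675595e-03 -4.05221566e-04] 0.08675353786516132
top 50.195206933590015 248.91072759073344 193.92441924540955 [-0.05443585  0.          0.          0.          0.        ] [[0.014, -0.991, 0.136, 0.382], [-1.0, -0.016, -0.012, -0.021], [0.014, -0.136, -0.991, 1.01], [0.0, 0.0, 0.0, 1.0]]
top first_foot 0.67 [155.4, 179.4, 179.4, 230.8]
top foot_a 0.93 [241.0, 254.4, 296.3, 284.2]
top foot_a 0.79 [220.5, 142.1, 271.4, 170.5]
top foot_a 0.74 [137.8, 104.5, 173.5, 155.0]
top foot_a 0.61 [226.6, 202.8, 275.4, 229.0]
top foot_a 0.59 [181.4, 238.9, 216.2, 289.2]
top black_foot 0.8 [316.5, 183.7, 367.9, 202.5]
scene 46.82203450552449 260.37002999945514 196.30659291608836 [-0.13177492  0.          0.          0.          0.        ] [[0.202, 0.717, -0.667, 1.049], [0.979, -0.135, 0.152, -0.163], [0.019, -0.684, -0.729, 0.615], [0.0, 0.0, 0.0, 1.0]]
scene first_foot 0.79 [347.8, 151.2, 384.6, 208.5]
scene first_foot 0.73 [223.0, 169.6, 291.6, 204.9]
scene foot_a 0.95 [276.0, 121.7, 323.8, 162.9]
scene foot_a 0.8 [247.8, 227.3, 319.8, 262.1]
scene foot_a 0.72 [193.3, 130.8, 250.8, 167.3]
scene foot_a 0.62 [222.6, 168.3, 290.3, 205.5]
scene foot_a 0.56 [405.3, 226.3, 432.6, 286.6]
scene black_foot 0.59 [104.0, 212.6, 174.0, 243.4]
```

View pics/top0.png

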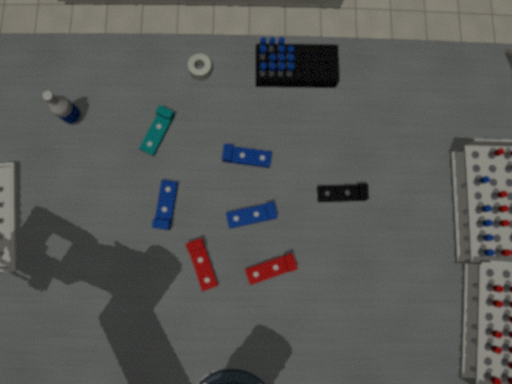

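View pics/scene0.png

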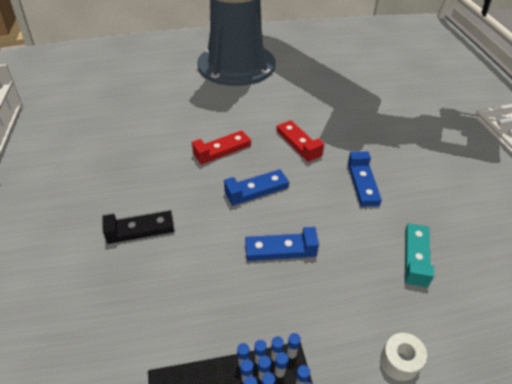

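The pictures show three blue feet. In top, they are at (166,204), fore-aft with the heel nearer the robot, which is first_foot; (247,156), heel left (+y); and (252,214), heel right. Possible confusions are red at (202,264) and (272,268), turquoise at (156,130), black at (342,192), and the blue tubes in the rack at (275,60). I choose the blue feet at (247,156) and (252,214) as the loose ones. Next I'll fit the L-model to the silhouettes in both views with height free.

```bash
cat > h.py <<'E'
import cv2,numpy as np
from scipy.optimize import minimize
from scipy.spatial.transform import Rotation as R
from rig import *
def cam(n):
    c=get_calibration(n);f=192/np.tan(np.radians(c['vertical_fov'])/2)
    K=np.array([[f,0,c['cx']],[0,f,c['cy']],[0,0,1.]]);Ti=np.linalg.inv(np.array(c['T']))
    return K,np.array(c['D'],float),Ti
def proj(C,P):
    K,D,Ti=C
    return cv2.projectPoints(np.asarray(P,float).reshape(-1,1,3),cv2.Rodrigues(Ti[:3,:3])[0],Ti[:3,3],K,D)[0].reshape(-1,2)
def box(x0,x1,z0,z1): return np.array([[x,y,z] for x in(x0,x1) for y in(-.02,.02) for z in(z0,z1)])
B=[box(-.06,.06,-.009,.009),box(-.06,-.038,-.009,.026)]
def bluemask(im):
    h=cv2.cvtColor(im,cv2.COLOR_RGB2HSV)
    return ((h[...,0]>104)&(h[...,0]<128)&(h[...,1]>120)&(h[...,2]>40)).astype(np.uint8)
def comp(m,uv,minA=150):
    """connected blob nearest uv, holes filled"""
    cs=[c for c in cv2.findContours(m,cv2.RETR_EXTERNAL,cv2.CHAIN_APPROX_NONE)[0] if cv2.contourArea(c)>minA]
    c=min(cs,key=lambda c:np.linalg.norm(c.reshape(-1,2).mean(0)-uv))
    o=np.zeros_like(m);cv2.drawContours(o,[c],-1,1,-1);return o
def render(C,p,S=4):
    r=R.from_euler('z',p[3]).as_matrix();o=np.zeros((384*S,512*S),np.uint8)
    for b in B:
        q=(proj(C,b@r.T+p[:3])+.5)*S
        q=np.clip(q,-9000,9000)
        cv2.fillConvexPoly(o,cv2.convexHull(np.round(q*16).astype(np.int32)),255,shift=4)
    return cv2.resize(o,(512,384),interpolation=cv2.INTER_AREA)/255.
def fit(views,p0,fixz=None):
    """views: list of (cam,mask). p=[x,y,z,yaw]"""
    p0=np.array(p0,float);s=np.array([.01,.01,.01,.1])
    full=lambda d:np.where([0,0,fixz is not None,0],[0,0,fixz or 0,0],p0+d*s)
    def cost(d):
        p=full(d)
        return sum(np.abs(render(C,p)-m).sum()/m.sum() for C,m in views)/len(views)
    best=None;d=np.zeros(4)
    for k in range(2):
        best=minimize(cost,d,method='Nelder-Mead',options=dict(xatol=.01,fatol=1e-4,maxiter=250,initial_simplex=np.vstack([d,d+np.eye(4)*[1,1,1,1]])));d=best.x
    return full(best.x),best.fun
E
python3 - <<'E'
from h import *
T,S=camera('top'),camera('scene');CT,CS=cam('top'),cam('scene')
for n,ut,us,yaw in [('first',(166,204),(364,180),0),('L',(247,156),(282,244),-1.6),('R',(252,214),(257,187),1.6)]:
    K,D,Ti=CT;W=np.linalg.inv(Ti)
    d=W[:3,:3]@np.append(cv2.undistortPoints(np.array([[ut]],float),K,D).ravel(),1);p=W[:3,3]+d*(.009-W[2,3])/d[2]
    V=[(CT,comp(bluemask(T),ut)),(CS,comp(bluemask(S),us))]
    print(n,[int(m.sum()) for _,m in V])
    for v in (V,V[:1],V[1:]):
        q,c=fit(v,[p[0],p[1],.009,yaw],None if len(v)==2 else .009);print('  ',q.round(4),round(c,3))
o=get_obs();print(R.from_quat(o['tool_rot']).as_matrix().round(3))
c=get_calibration('wrist');Tt=np.eye(4);Tt[:3,:3]=R.from_quat(o['tool_rot']).as_matrix();Tt[:3,3]=o['position']
print(c['vertical_fov'],(np.linalg.inv(Tt)@c['T']).round(3))
w=camera('wrist');t=T[90:310,100:380]
cv2.imwrite('pics/w0.png',np.hstack([w,cv2.resize(t,(280,384))])[:,:,::-1])
E
```

```text
first [802, 1130]
   [ 0.4901  0.1725  0.0061 -0.1563] 0.14
   [ 0.4911  0.172   0.009  -0.1205] 0.125
   [ 0.4881  0.1718  0.009  -0.1712] 0.147
L [776, 1735]
   [ 0.615  -0.0257  0.0069 -1.6912] 0.124
   [ 0.6156 -0.0257  0.009  -1.691 ] 0.129
   [ 0.6143 -0.0267  0.009  -1.7056] 0.121
R [805, 1279]
   [ 0.4681 -0.0383  0.0077  1.7933] 0.111
   [ 0.4682 -0.0386  0.009   1.7997] 0.077
   [ 0.4667 -0.0386  0.009   1.8169] 0.142
[[-0.916  0.4   -0.   ]
 [ 0.4    0.916 -0.   ]
 [ 0.    -0.    -1.   ]]
71.68927949234826 [[ 0.    -0.957 -0.289  0.081]
 [ 1.     0.     0.001 -0.   ]
 [-0.    -0.289  0.957 -0.141]
 [ 0.     0.     0.     1.   ]]
```

View pics/w0.png

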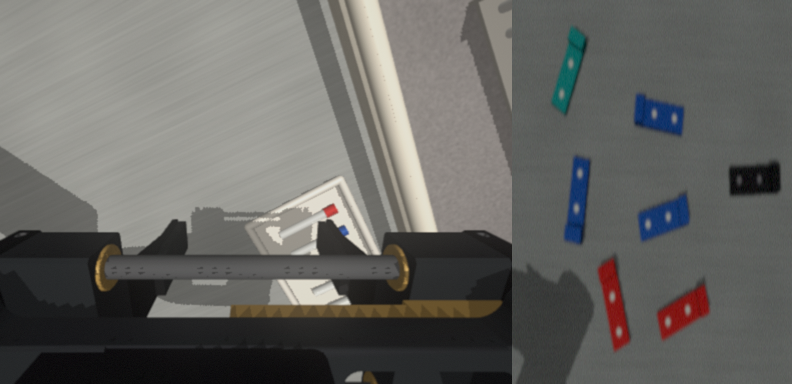

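The wrist view only shows the table edge. The crop confirms the choice: three blue feet, with reds, turquoise and black set apart. Fitted heights are 6–8 mm, against 9 expected, which is within calibration. R (heel right) goes second and L third. First I'll go above first_foot for a close look.

```bash

python3 -m inch '[-0.985,-0.665,0.1,0,0,0,-0.985,-0.665,0.1,0,0,0,-0.985,-0.665,0.1,0,0,0,-0.985,-0.665,0.1,0,0,0]' 60
python3 -m inch '[-0.985,-0.665,0.1,0,0,0,-0.985,-0.665,0.1,0,0,0,-0.985,-0.665,0.1,0,0,0,-0.985,-0.665,0.1,0,0,0]'
python3 -m inch '[-0.985,-0.665,0.1,0,0,0,-0.985,-0.665,0.1,0,0,0,-0.985,-0.665,0.1,0,0,0,-0.985,-0.665,0.1,0,0,0]'
python3 -m inch '[-0.985,-0.665,0.1,0,0,0,-0.985,-0.665,0.1,0,0,0,-0.985,-0.665,0.1,0,0,0,-0.985,-0.665,0.1,0,0,0]'
python3 -m inch '[-0.985,-0.665,0.1,0,0,-0.173,-0.985,-0.665,0.1,0,0,-0.173,-0.985,-0.665,0.1,0,0,-0.173,-0.985,-0.665,0.1,0,0,-0.173,-0.985,-0.665,0.1,0,0,-0.173,-0.985,-0.665,0.1,0,0,-0.173]'
cat > look.py <<'E'
import sys
from h import *
# look.py name yaw0 x y z : fit the wrist view blob near projected prior
x,y,z,yaw=map(float,sys.argv[2:6])
o=get_obs();C=cam('wrist');w=camera('wrist')
cv2.imwrite(f'pics/{sys.argv[1]}.png',w[:,:,::-1])
uv=proj(C,[[x,y,z]])[0];m=comp(bluemask(w),uv,300)
q,c=fit([(C,m)],[x,y,z,yaw],z);print('prior uv',uv.round(),'area',m.sum(),'fit',q.round(4),'yaw deg',np.degrees(q[3]).round(2),'cost',round(c,3))
q2,c2=fit([(C,m)],[x,y,z,yaw]);print('free z',q2.round(4),round(c2,3))
M=R.from_quat(o['tool_rot']).as_matrix();print('t',o['time'],'tcp',o['position'].round(4),'toolx deg',np.degrees(np.arctan2(M[1,0],M[0,0])).round(2),'tilt',M[:,2].round(4),'w',round(o['grip_width'],4))
E
python3 look.py w1 0.490 0.172 0.009 -0.14
```

```text
time: 0.88
position: [0.3024, 0.4899, 0.2363]
tool_rot: [0.206, 0.978, -0.001, -0.0]
ft_force: [0.5, -0.3, -0.3]
grip_width: 0.0679
grip_force: 0.0
time: 1.22
position: [0.3532, 0.4108, 0.2285]
tool_rot: [0.206, 0.978, -0.0, -0.0]
ft_force: [0.2, 1.3, 0.0]
grip_width: 0.0605
grip_force: 0.0
time: 1.55
position: [0.4043, 0.3313, 0.2206]
tool_rot: [0.206, 0.979, 0.0, 0.0]
ft_force: [0.0, 0.2, 0.2]
grip_width: 0.06
grip_force: 0.0
time: 1.88
position: [0.4554, 0.2514, 0.2126]
tool_rot: [0.206, 0.979, 0.001, 0.0]
ft_force: [-0.1, 0.2, -0.4]
grip_width: 0.0601
grip_force: 0.0
time: 2.38
position: [0.5036, 0.1733, 0.2046]
tool_rot: [0.07, 0.998, 0.001, -0.001]
ft_force: [0.3, 0.4, -0.3]
grip_width: 0.0604
grip_force: 0.0
prior uv [249. 165.] area 2835 fit [ 0.4911  0.1715  0.009  -0.1254] yaw deg -7.19 cost 0.088
free z [ 0.4924  0.1712 -0.0014 -0.126 ] 0.046
t 2.3833 tcp [0.5036 0.1733 0.2046] toolx deg 172.01 tilt [-0.0011  0.0011 -1.    ] w 0.0604
```

View pics/w1.png

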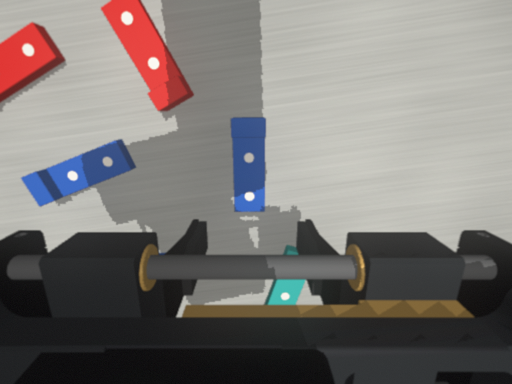

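The wrist view shows the first foot at (249,165), heel towards the top (robot side). R is at (78,172), with turquoise beyond at (288,285). First is at (0.4915, 0.1715), yaw -7.2°, consistent with the overhead fit. Now above R.

```bash

python3 -m inch '[0.024,-0.896,0,0,0,0,0.024,-0.896,0,0,0,0,0.024,-0.896,0,0,0,0]'
python3 -m inch '[0.024,-0.896,0,0,0,0,0.024,-0.896,0,0,0,0,0.024,-0.896,0,0,0,0]'
python3 -m inch '[0.024,-0.896,0,0,0,0.2,0.024,-0.896,0,0,0,0.4,0.024,-0.896,0,0,0,0.6,0.024,-0.896,0,0,0,0.767,0.024,-0.896,0,0,0,0.767,0.024,-0.896,0,0,0,0.767,0.024,-0.896,0,0,0,0.767,0.024,-0.896,0,0,0,0.767,0.024,-0.896,0,0,0,0.767,0.024,-0.896,0,0,0,0.767,0.024,-0.896,0,0,0,0.767,0.024,-0.896,0,0,0,0.767]'
python3 look.py w2 0.468 -0.039 0.009 1.80
```

```text
time: 2.68
position: [0.491, 0.099, 0.2045]
tool_rot: [0.07, 0.998, -0.001, -0.001]
ft_force: [0.4, -0.3, -0.0]
grip_width: 0.0604
grip_force: 0.0
time: 2.93
position: [0.4802, 0.028, 0.2048]
tool_rot: [0.071, 0.997, -0.001, -0.0]
ft_force: [-0.3, 0.6, -0.1]
grip_width: 0.0599
grip_force: 0.0
time: 3.93
position: [0.4691, -0.0393, 0.2047]
tool_rot: [0.621, 0.783, 0.0, -0.0]
ft_force: [-0.1, 0.2, 0.4]
grip_width: 0.0599
grip_force: 0.0
prior uv [251. 174.] area 2939 fit [ 0.4676 -0.0392  0.009   1.7995] yaw deg 103.11 cost 0.079
free z [ 4.680e-01 -4.050e-02 -1.600e-03  1.796e+00] 0.038
t 3.9333 tcp [ 0.4691 -0.0393  0.2047] toolx deg 103.15 tilt [ 3.e-04  4.e-04 -1.e+00] w 0.0599
```

View pics/w2.png

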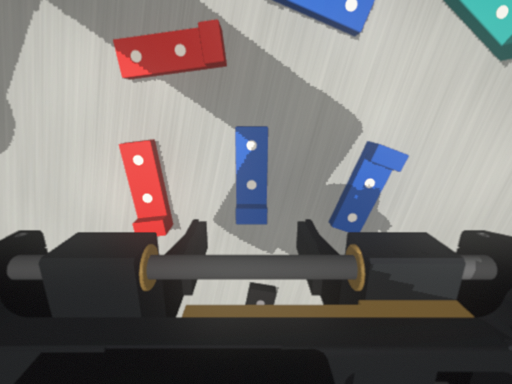

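R sits straight under the tool at (251,175), heel at the bottom (-y side), yaw 103.1°, with clear space around it for the fingers. Descending and gripping.

```bash

python3 -m inch '[-0.04,-0.017,0.5,0,0,0,-0.04,-0.017,1,0,0,0,-0.04,-0.017,1,0,0,0]'
python3 -m inch '[0,0,0.4,0,0,0,0,0,0.7,0,0,0,0,0,0.85,0,0,0,0,0,1,0,0,0,0,0,1,0,0,0]'
python3 -m inch '[0,0,0.12,0,0,0,0,0,0.22,0,0,0,0,0,0.23,0,0,0,0,0,0.23,0,0,0]'
python3 -m inch '[0,0,0,0,0,0,0,0,0,0,0,0,0,0,0,0,0,0,0,0,0,0,0,0,0,0,0,0,0,0,0,0,0,0,0,0,0,0,0,0,0,0,0,0,0,0,0,0]' 30 30
```

```text
time: 4.23
position: [0.464, -0.0425, 0.1181]
tool_rot: [0.622, 0.783, -0.003, -0.007]
ft_force: [-1.1, -0.3, -0.7]
grip_width: 0.0604
grip_force: 0.0
time: 4.65
position: [0.4682, -0.0439, 0.0443]
tool_rot: [0.622, 0.783, -0.0, -0.001]
ft_force: [-0.5, -0.3, 0.1]
grip_width: 0.0602
grip_force: 0.0
time: 4.98
position: [0.4684, -0.0442, 0.0263]
tool_rot: [0.623, 0.782, -0.0, -0.0]
ft_force: [-0.1, -0.1, 0.3]
grip_width: 0.06
grip_force: 0.0
time: 5.65
position: [0.4687, -0.0444, 0.0265]
tool_rot: [0.623, 0.782, 0.0, 0.0]
ft_force: [-0.0, 0.7, 4.7]
grip_width: 0.0396
grip_force: 30.0
```

```bash

python3 -m inch '[0,0,-0.2,0,0,0,0,0,-0.6,0,0,0,0,0,-1,0,0,0,0,0,-1,0,0,0]'
python3 -m inch '[0,0,-0.1,0,0,-0.08,0,0,-0.2,0,0,-0.16,0,0,-0.3,0,0,-0.24,0,0,-0.38,0,0,-0.32,0,0,-0.38,0,0,-0.4,0,0,-0.38,0,0,-0.48,0,0,-0.38,0,0,-0.56,0,0,-0.38,0,0,-0.64,0,0,-0.38,0,0,-0.71,0,0,-0.38,0,0,-0.775,0,0,-0.38,0,0,-0.775,0,0,-0.38,0,0,-0.775]'
python3 -m inch '[-0.06,0.4,0,0,0,0,-0.128,0.904,0,0,0,0,-0.128,0.904,0,0,0,0]'
python3 -m inch '[-0.06,0.45,0,0,0,0,-0.128,0.904,0,0,0,0,-0.128,0.904,0,0,0,0]'
python3 -m inch '[-0.06,0.45,0,0,0,0,-0.1,0.75,0,0,0,0,-0.128,0.904,0,0,0,0,-0.128,0.904,0,0,0,0,-0.128,0.904,0,0,0,0,-0.128,0.904,0,0,0,0]'
python3 - <<'E'
from h import *
o=get_obs();M=R.from_quat(o['tool_rot']).as_matrix();print(o['time'],o['position'].round(4),np.degrees(np.arctan2(M[1,0],M[0,0])).round(2),M[:,2].round(3),o['grip_width'],o['ft_force'])
w=camera('wrist');s=camera('scene');cv2.imwrite('pics/w3.png',np.hstack([cv2.resize(w,(400,300)),cv2.resize(s[100:270,250:450],(400,300))])[:,:,::-1])
E
```

```text
time: 5.98
position: [0.4706, -0.0449, 0.11]
tool_rot: [0.623, 0.782, 0.001, 0.004]
ft_force: [0.4, -0.3, -0.7]
grip_width: 0.0398
grip_force: 30.0
time: 6.98
position: [0.4677, -0.0441, 0.1358]
tool_rot: [0.065, 0.998, 0.0, -0.001]
ft_force: [-0.6, -0.7, -0.6]
grip_width: 0.04
grip_force: 30.0
time: 7.23
position: [0.4885, 0.031, 0.1363]
tool_rot: [0.063, 0.998, 0.001, 0.0]
ft_force: [1.2, 0.4, -1.1]
grip_width: 0.0398
grip_force: 30.0
time: 7.48
position: [0.5085, 0.1012, 0.1364]
tool_rot: [0.063, 0.998, 0.001, 0.001]
ft_force: [0.9, -0.3, -1.5]
grip_width: 0.0396
grip_force: 30.0
time: 7.98
position: [0.5257, 0.1659, 0.1362]
tool_rot: [0.064, 0.998, -0.0, -0.001]
ft_force: [0.8, -0.7, -1.1]
grip_width: 0.0398
grip_force: 30.0
7.9833 [0.5257 0.1659 0.1362] 172.65 [-0.002 -0.001 -1.   ] 0.03981863333883885 [ 0.79665343 -0.67057114 -1.07640645]
```

View pics/w3.png

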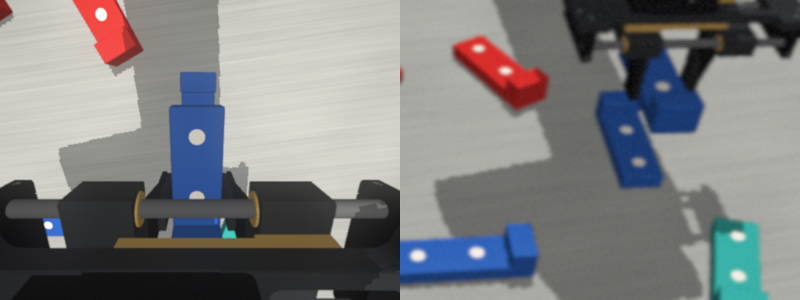

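The wrist view shows the held foot (free end at about (251,136) full-res) aligned over the first foot's heel. The scene crop shows its heel away from the robot. I'll check how the foot sits in the grip.

```bash
cat > held.py <<'E'
import sys
from h import *
# held.py fx fy fyaw(deg) fz rev : joint fit of held foot (offset along tool x, y, yaw) and lower foot, rows < rmax
fx,fy,fyaw,rev,rmax=map(float,sys.argv[1:6]);rmax=int(rmax)
zl=float(sys.argv[6]) if len(sys.argv)>6 else .009
o=get_obs();C=cam('wrist');w=camera('wrist');m=bluemask(w)
m=cv2.morphologyEx(m,cv2.MORPH_CLOSE,np.ones((13,13)))
M=R.from_quat(o['tool_rot']).as_matrix();p=o['position'];ta=np.arctan2(M[1,0],M[0,0])
c0,c1=170,330
def cost(d):
    e=p+M[:,0]*d[0]/100+M[:,1]*d[1]/100;e[2]=p[2]-.0175
    h=render(C,[*e,ta+np.pi*rev+d[2]/10]);l=render(C,[fx+d[3]/100,fy+d[4]/100,zl,np.radians(fyaw)])
    return np.abs(np.maximum(h,l)-m)[60:rmax,c0:c1].sum()
d0=np.array([.5,0,0,0,0]) if not rev else np.array([-.5,0,0,0,0])
r=minimize(cost,d0,method='Nelder-Mead',options=dict(maxiter=500,initial_simplex=np.vstack([d0,d0+np.eye(5)*.5])))
d=r.x;print('tcp',p.round(4),'ta',np.degrees(ta).round(2),'held off mm',(d[:2]*10).round(1),'yaw',np.degrees(d[2]/10).round(2),'lower shift mm',(d[3:]*10).round(1),'px',r.fun,cost(d0))
cv2.imwrite('pics/mask.png',m*255)
E
python3 held.py 0.4915 0.1715 -7.2 0 215
```

```text
tcp [0.5259 0.1657 0.1364] ta 172.6 held off mm [6.  0.7] yaw 0.69 lower shift mm [-0.2  0.4] px 619.3294117647058 662.243137254902
```

```bash

python3 -m inch '[-0.008,0.017,0.3,0,0,0,-0.008,0.017,0.6,0,0,0,-0.008,0.017,0.8,0,0,0,-0.008,0.017,0.9,0,0,0,-0.008,0.017,0.9,0,0,0,-0.008,0.017,0.9,0,0,0]'
python3 -m inch '[0,0,0.06,0,0,0,0,0,0.12,0,0,0,0,0,0.18,0,0,0,0,0,0.21,0,0,0,0,0,0.235,0,0,0,0,0,0.235,0,0,0,0,0,0.235,0,0,0,0,0,0.235,0,0,0]'
```

```text
time: 8.63
position: [0.5274, 0.1678, 0.0646]
tool_rot: [0.064, 0.998, -0.0, -0.0]
ft_force: [0.7, 0.3, -1.0]
grip_width: 0.0395
grip_force: 30.0
time: 9.3
position: [0.5273, 0.1683, 0.0458]
tool_rot: [0.064, 0.998, 0.0, 0.0]
ft_force: [0.1, -0.0, -1.3]
grip_width: 0.0399
grip_force: 30.0
```

```bash

python3 -m inch '[0.005,-0.012,0,0,0,0,0.005,-0.012,0.008,0,0,0,0.005,-0.012,0.016,0,0,0,0.005,-0.012,0.016,0,0,0,0.005,-0.012,0.016,0,0,0]'
```

```text
time: 9.72
position: [0.5268, 0.1674, 0.0445]
tool_rot: [0.064, 0.998, -0.0, 0.0]
ft_force: [0.0, -0.9, -0.3]
grip_width: 0.04
grip_force: 30.0
```

```bash

python3 -m inch '[0,0,0,0,0,0,0,0,0,0,0,0,0,0,0,0,0,0,0,0,0,0,0,0,0,0,0,0,0,0]' 60
python3 -m inch '[0,0,-0.1,0,0,0,0,0,-0.3,0,0,0,0,0,-0.7,0,0,0,0,0,-1,0,0,0,0,0,-1,0,0,0]'
python3 -m inch '[0,0,-0.5,0,0,0,0,0,-1,0,0,0,0,0,-1,0,0,0,0,0,-1,0,0,0]'
cat > pair.py <<'E'
import sys
from h import *
# pair.py pic fx fy fyaw : joint fit of first and second on it, wrist view + static views
fx,fy,fa=map(float,sys.argv[2:5]);fa=np.radians(fa)
d0=np.zeros(6);names=['wrist','top','scene'];V=[]
for n in names:
    C=cam(n);im=camera(n);V.append((C,comp(cv2.morphologyEx(bluemask(im),cv2.MORPH_CLOSE,np.ones((3,3))),proj(C,[[fx+.015,fy,.018]])[0])))
    if n=='wrist': cv2.imwrite(f'pics/{sys.argv[1]}.png',im[:,:,::-1])
def poses(d):
    a=fa+d[2]/10;c,s=np.cos(a),np.sin(a);x,y=fx+d[0]/100,fy+d[1]/100;u,v=.03+d[3]/100,d[4]/100
    return [x,y,.009,a],[x+c*u-s*v,y+s*u+c*v,.027,a+np.pi+d[5]/10]
def cost(d):
    A,Bp=poses(d);return sum(np.abs(np.maximum(render(C,A),render(C,Bp))-m).sum()/m.sum()*wt for (C,m),wt in zip(V,(2,1,1)))
r=minimize(cost,d0,method='Nelder-Mead',options=dict(maxiter=900,initial_simplex=np.vstack([d0,np.eye(6)*.4])))
A,Bp=poses(r.x);d=r.x;print('cost',cost(d0),r.fun,'first',np.round(A,4),np.degrees(A[3]).round(2),'second',np.round(Bp,4),'rel dx,dy mm',30+d[3]*10,d[4]*10,'dyaw',np.degrees(d[5]/10))
o=get_obs();M=R.from_quat(o['tool_rot']).as_matrix();print('t',o['time'],'tcp',o['position'].round(4),'toolx',np.degrees(np.arctan2(M[1,0],M[0,0])).round(2))
E
python3 pair.py w4 0.4914 0.1717 -7.2
```

```text
time: 10.13
position: [0.5268, 0.1674, 0.0446]
tool_rot: [0.064, 0.998, 0.0, 0.0]
ft_force: [-0.3, 0.1, -0.5]
grip_width: 0.0587
grip_force: 0.0
time: 10.55
position: [0.5298, 0.1679, 0.1294]
tool_rot: [0.064, 0.998, 0.001, 0.005]
ft_force: [0.7, 0.0, 0.2]
grip_width: 0.0601
grip_force: 0.0
time: 10.88
position: [0.5282, 0.1676, 0.2069]
tool_rot: [0.064, 0.998, 0.001, 0.003]
ft_force: [-0.7, -0.1, -0.1]
grip_width: 0.0601
grip_force: 0.0
cost 1.389504531928261 1.269346685253703 first [ 0.4917  0.1729  0.009  -0.1164] -6.67 second [0.5174 0.1672 0.027  3.0242] rel dx,dy mm 26.245313509728188 -2.6556102061945275 dyaw -0.05555004600481944
t 11.0333 tcp [0.5255 0.1673 0.2034] toolx 172.69
```

View pics/w4.png

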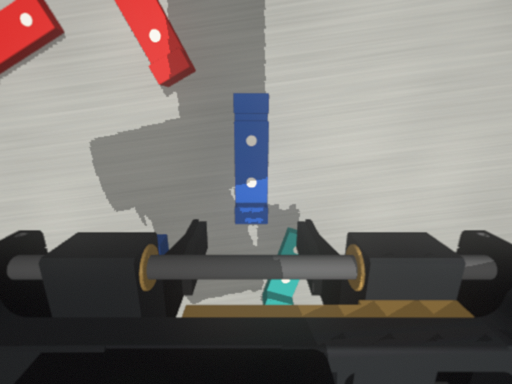

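The wrist view shows the second foot squarely on the first: lower heel at (251,103), a small gap at row ~117, second's dots at (251,141) and (251,183). Moving over L; from there I'll also check the second foot's place from the static views using its white dots.

```bash

python3 -m inch '[-0.25,-0.4,0,0,0,0,-0.472,-0.752,0,0,0,0,-0.472,-0.752,0,0,0,0]'
python3 -m inch '[-0.25,-0.4,0,0,0,0,-0.472,-0.752,0,0,0,0,-0.472,-0.752,0,0,0,0]'
python3 -m inch '[-0.25,-0.4,0,0,0,0.08,-0.472,-0.752,0,0,0,0.16,-0.472,-0.752,0,0,0,0.24,-0.472,-0.752,0,0,0,0.32,-0.472,-0.752,0,0,0,0.4,-0.472,-0.752,0,0,0,0.48,-0.472,-0.752,0,0,0,0.56,-0.472,-0.752,0,0,0,0.64,-0.472,-0.752,0,0,0,0.72,-0.472,-0.752,0,0,0,0.8,-0.472,-0.752,0,0,0,0.88,-0.472,-0.752,0,0,0,0.96,-0.472,-0.752,0,0,0,0.996,-0.472,-0.752,0,0,0,0.996,-0.472,-0.752,0,0,0,0.996]'
python3 look.py w5 0.615 -0.026 0.009 -1.691
python3 - <<'E'
from h import *
ims={'w1':None}
def dots(C,im,ctr,z,rad):
    uv=proj(C,[[ctr[0],ctr[1],z]])[0]
    h=cv2.cvtColor(im,cv2.COLOR_RGB2HSV);m=bluemask(im);m=comp(cv2.morphologyEx(m,cv2.MORPH_CLOSE,np.ones((3,3))),uv)
    w=((h[...,1]<100)&(h[...,2]>90)&(cv2.erode(m,np.ones((3,3)))>0)).astype(np.uint8)
    n,l,s,c=cv2.connectedComponentsWithStats(w)
    out=[]
    K,D,Ti=C;W=np.linalg.inv(Ti)
    for i in range(1,n):
        if s[i,4]<4: continue
        yy,xx=np.where(l==i)
        d=W[:3,:3]@np.append(cv2.undistortPoints(np.array([[c[i]]],float),K,D).ravel(),1);p=W[:3,3]+d*(z-W[2,3])/d[2]
        out.append((int(s[i,4]),c[i].round(1).tolist(),p[:2].round(4).tolist()))
    return out
def img(p): return cv2.imread(p)[:,:,::-1].copy()
# before pictures first, then now
for n in ('top','scene'):
    C=cam(n)
    print(n,'first before',dots(C,img(f'pics/{n}0.png'),(.4914,.1717),.018,30))
    im=camera(n);cv2.imwrite(f'pics/{n}1.png',im[:,:,::-1])
    print(n,'second now',dots(C,im,(.5212,.1679),.036,30))
E
```

```text
time: 11.28
position: [0.5589, 0.0985, 0.203]
tool_rot: [0.065, 0.998, -0.001, 0.0]
ft_force: [0.2, 0.6, -0.4]
grip_width: 0.0602
grip_force: 0.0
time: 11.53
position: [0.5889, 0.0335, 0.2029]
tool_rot: [0.066, 0.998, -0.001, 0.001]
ft_force: [-0.2, 0.9, 0.4]
grip_width: 0.0599
grip_force: 0.0
time: 12.78
position: [0.6152, -0.0255, 0.2031]
tool_rot: [0.748, 0.664, -0.001, -0.001]
ft_force: [-0.8, 0.2, -0.1]
grip_width: 0.06
grip_force: 0.0
prior uv [253. 175.] area 2827 fit [ 0.6151 -0.026   0.009  -1.6897] yaw deg -96.81 cost 0.075
free z [ 0.6144 -0.0284 -0.0024 -1.6894] 0.025
t 12.7833 tcp [ 0.6152 -0.0255  0.2031] toolx deg 83.17 tilt [-2.9e-03  8.0e-04 -1.0e+00] w 0.06
top first before [(27, [167.5, 188.9], [0.5274, 0.1666]), (27, [163.9, 208.9], [0.4782, 0.1734])]Traceback (most recent call last):
  File "<stdin>", line 22, in <module>
  File "<stdin>", line 5, in dots
  File "h.py", line 20, in comp
    c=min(cs,key=lambda c:np.linalg.norm(c.reshape(-1,2).mean(0)-uv))
ValueError: min() iterable argument is empty
```

```bash
python3 - <<'E'
from h import *
a=cv2.imread('pics/top1.png')[:,:,::-1]
b=camera('scene');cv2.imwrite('pics/scene1.png',b[:,:,::-1])
for n,im in(('top',a),('scene',b)):
    uv=proj(cam(n),[[.5212,.1679,.036]])[0].astype(int);print(n,uv,im.mean(),bluemask(im).sum())
cv2.imwrite('pics/c1.png',np.hstack([cv2.resize(a,(400,300)),cv2.resize(b[120:270,260:460],(400,300))])[:,:,::-1])
E
```

```text
top [165 190] 105.41428460015192 610
scene [370 181] 148.30005730523004 4790
```

View pics/c1.png

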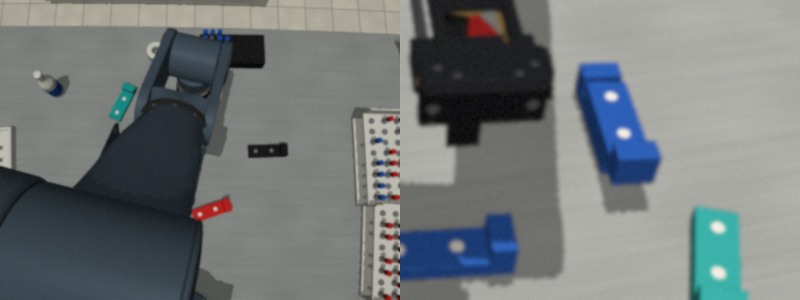

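Top is hidden by the arm. The scene crop shows the pile neatly stacked, with second's heel away from the robot and nothing pushed. Checking the offset with the dots in the scene view.

```bash
cat > dots.py <<'E'
from h import *
def dots(n,im,ctr,z):
    C=cam(n);uv=proj(C,[[*ctr,z]])[0];h=cv2.cvtColor(im,cv2.COLOR_RGB2HSV)
    m=comp(cv2.morphologyEx(bluemask(im),cv2.MORPH_CLOSE,np.ones((3,3))),uv)
    w=((h[...,1]<110)&(h[...,2]>90)&(cv2.erode(m,np.ones((3,3)))>0)).astype(np.uint8)
    k,l,s,c=cv2.connectedComponentsWithStats(w);K,D,Ti=C;W=np.linalg.inv(Ti);out=[]
    for i in range(1,k):
        if s[i,4]<6: continue
        d=W[:3,:3]@np.append(cv2.undistortPoints(np.array([[c[i]]],float),K,D).ravel(),1);out.append((W[:3,3]+d*(z-W[2,3])/d[2])[:2])
    return np.array(out)
E
python3 - <<'E'
from dots import *
I=lambda p:cv2.imread(p)[:,:,::-1].copy()
f=dots('scene',I('pics/scene0.png'),(.4914,.1717),.018);s=dots('scene',I('pics/scene1.png'),(.5212,.1679),.036)
print(f,s)
a=np.radians(-7.2);u=np.array([np.cos(a),np.sin(a)]);v=np.array([-u[1],u[0]])
d=s.mean(0)-f.mean(0);print('along (want 7):',d@u*1e3,'across',d@v*1e3)
for q in(f,s): e=q[0]-q[1];print(np.degrees(np.arctan2(e[1],e[0])),np.linalg.norm(e))
o=get_obs();M=R.from_quat(o['tool_rot']).as_matrix();L=np.array([.6149,-.0265,.0]);print((M.T@(L-o['position'])).round(4))
E
```

```text
[[0.47879713 0.17242362]
 [0.52839129 0.16629428]] [[0.48244816 0.17204774]
 [0.53265684 0.16572684]]
along (want 7): 3.9861942706677853 across 0.028163881240852076
172.95454583424578 0.04997148881424569
172.8246413953356 0.05060499406733129
[-0.0008 -0.0005  0.2038]
```

```bash
python3 - <<'E'
from dots import *
I=lambda p:cv2.imread(p)[:,:,::-1].copy()
P={'first':(.4914,.1717,-7.2),'R':(.4677,-.0395,103.1),'L':(.615,-.026,-96.8)}
rig_cam=cam
def camat(tcp,ang):
    K,D,Ti=rig_cam('wrist');W=np.linalg.inv(Ti);o=get_obs();T=np.eye(4);T[:3,:3]=R.from_quat(o['tool_rot']).as_matrix();T[:3,3]=o['position']
    HE=np.linalg.inv(T)@W;N=np.eye(4);a=np.radians(ang);N[:3,:3]=np.array([[np.cos(a),np.sin(a),0],[np.sin(a),-np.cos(a),0],[0,0,-1]]);N[:3,3]=tcp
    return K,D,np.linalg.inv(N@HE)
import dots as dd
def rep(tag,k,n,im,C=None,z=.018,ctr=None):
    x,y,a=P[k];dd.cam=(lambda _:C) if C else rig_cam
    q=dots(n,im,ctr or (x,y),z);a=np.radians(a);u=np.array([np.cos(a),np.sin(a)]);v=np.array([-u[1],u[0]])
    r=q-[x,y];print(tag,k,'along',(r@u*1e3).round(1),'across',(r@v*1e3).round(1),'mean',(r@u).mean().round(4)*1e3)
for k in P:
    for n in('top','scene'): rep(n,k,n,I(f'pics/{n}0.png'))
rep('w5','L','wrist',I('pics/w5.png'))
rep('w1','first','wrist',I('pics/w1.png'),camat([.5036,.1733,.2046],172.01))
rep('w2','R','wrist',I('pics/w2.png'),camat([.4691,-.0393,.2047],103.15))
rep('w4 second vs first','first','wrist',I('pics/w4.png'),camat([.5255,.1673,.2034],172.69),.036,(.5212,.1679))
E
```

```text
top first along [ 36.8 -13. ] across [-0.7  0.1] mean 11.9
scene first along [-12.6  37.4] across [-0.9 -0.7] mean 12.4
top R along [-10.8  39.6] across [-0.2  0.1] mean 14.4
scene R along [ 38.6 -11.4] across [-0.4 -0.2] mean 13.6
top L along [-12.6  37.4] across [-0.2 -0.5] mean 12.4
scene L along [-11.6  38.1] across [0.2 0.4] mean 13.299999999999999
w5 L along [-12.1  38.4] across [0.5 0.7] mean 13.100000000000001
w1 first along [-12.3  37.9] across [-1.1 -1.5] mean 12.8
w2 R along [ 39.1 -10.9] across [-0.   0.1] mean 14.1
w4 second vs first first along [-12.4  37. ] across [-1.6 -1.7] mean 12.3
```

```bash
python3 - <<'E'
from dots import *
I=lambda p:cv2.imread(p)[:,:,::-1].copy()
x,y,a=.615,-.026,np.radians(-96.8)
u=np.array([np.cos(a),np.sin(a)]);v=np.array([-u[1],u[0]])
def prof(C,im,tag,x,y,a):
    u=np.array([np.cos(a),np.sin(a)]);v=np.array([-u[1],u[0]])
    s=np.arange(-75,80,.5)/1e3;acc=0
    for t in(-.012,.012,-.01,.01):
        P=np.array([[*(np.array([x,y])+u*k+v*t),.018] for k in s]);q=proj(C,P).astype(np.float32)
        acc=acc+cv2.remap(im,q[:,:1],q[:,1:],cv2.INTER_LINEAR).reshape(-1,3).astype(float)
    acc/=4;bl=acc[:,2]-acc[:,0]  # blueness
    g=np.gradient(cv2.GaussianBlur(bl.reshape(-1,1),(1,5),0).ravel())
    pk=[i for i in range(2,len(g)-2) if abs(g[i])>2.0 and abs(g[i])==max(abs(g[max(0,i-6):i+7]))]
    print(tag,[(round(s[i]*1e3,1),round(g[i],1)) for i in pk])
C=cam('wrist');prof(C,I('pics/w5.png'),'w5 L',x,y,a)
for n in('top','scene'):
    C=cam(n);im=I(f'pics/{n}0.png')
    for k,p in {'first':(.4914,.1717,-7.2),'R':(.4677,-.0395,103.1),'L':(.615,-.026,-96.8)}.items(): prof(C,im,n+' '+k,p[0],p[1],np.radians(p[2]))
E
```

```text
w5 L [(np.float64(-60.5), np.float64(12.0)), (np.float64(-36.5), np.float64(-3.1)), (np.float64(-11.5), np.float64(-4.3)), (np.float64(60.0), np.float64(-14.0))]
top first [(np.float64(-60.5), np.float64(7.3)), (np.float64(-38.5), np.float64(-2.3)), (np.float64(58.0), np.float64(-6.6))]
top R [(np.float64(-60.0), np.float64(6.8)), (np.float64(59.5), np.float64(-6.2))]
top L [(np.float64(-60.0), np.float64(5.8)), (np.float64(-34.5), np.float64(2.2)), (np.float64(58.5), np.float64(-6.2))]
scene first [(np.float64(-73.5), np.float64(3.9)), (np.float64(-55.5), np.float64(-2.6)), (np.float64(-35.0), np.float64(3.4)), (np.float64(-34.5), np.float64(3.4)), (np.float64(60.5), np.float64(-3.9)), (np.float64(72.5), np.float64(-4.8))]
scene R [(np.float64(-62.5), np.float64(4.5)), (np.float64(-54.0), np.float64(3.5)), (np.float64(59.0), np.float64(-10.6))]
scene L [(np.float64(-62.5), np.float64(9.4)), (np.float64(-41.5), np.float64(-4.4)), (np.float64(-36.5), np.float64(6.8)), (np.float64(59.5), np.float64(-15.5))]
```

The free end sits at local 60 and the dots' mean at about 13.5, so second lies at 30–31 mm along first, 0 mm across and 0.1° off: well placed. Now pick L.

```bash

python3 -m inch '[0.05,-0.005,0.5,0,0,0,0.05,-0.005,1,0,0,0,0.05,-0.005,1,0,0,0]'
python3 -m inch '[0,0,0.4,0,0,0,0,0,0.7,0,0,0,0,0,0.85,0,0,0,0,0,1,0,0,0,0,0,1,0,0,0]'
python3 -m inch '[0,0,0.12,0,0,0,0,0,0.21,0,0,0,0,0,0.21,0,0,0,0,0,0.21,0,0,0]'
python3 -m inch '[0,0,0,0,0,0,0,0,0,0,0,0,0,0,0,0,0,0,0,0,0,0,0,0,0,0,0,0,0,0,0,0,0,0,0,0,0,0,0,0,0,0,0,0,0,0,0,0]' 30 30
python3 -m inch '[0,0,-0.2,0,0,0,0,0,-0.6,0,0,0,0,0,-1,0,0,0,0,0,-1,0,0,0]'
```

```text
time: 13.18
position: [0.6105, -0.0208, 0.1166]
tool_rot: [0.748, 0.663, -0.005, -0.007]
ft_force: [-1.3, 0.9, -1.8]
grip_width: 0.0602
grip_force: 0.0
time: 13.6
position: [0.6156, -0.0219, 0.0435]
tool_rot: [0.749, 0.663, -0.001, -0.001]
ft_force: [0.4, 0.5, -0.1]
grip_width: 0.06
grip_force: 0.0
time: 13.93
position: [0.6163, -0.022, 0.0279]
tool_rot: [0.749, 0.663, 0.0, 0.0]
ft_force: [-0.7, 1.0, -0.5]
grip_width: 0.0599
grip_force: 0.0
time: 14.6
position: [0.6164, -0.022, 0.028]
tool_rot: [0.749, 0.663, 0.0, 0.0]
ft_force: [-0.3, -0.5, 4.4]
grip_width: 0.0395
grip_force: 30.0
time: 14.93
position: [0.62, -0.0227, 0.113]
tool_rot: [0.749, 0.663, 0.003, 0.004]
ft_force: [0.6, 0.4, -0.1]
grip_width: 0.0398
grip_force: 30.0
```

```bash

python3 -m inch '[0,0,-0.1,0,0,-0.08,0,0,-0.2,0,0,-0.16,0,0,-0.3,0,0,-0.24,0,0,-0.38,0,0,-0.32,0,0,-0.38,0,0,-0.4,0,0,-0.38,0,0,-0.48,0,0,-0.38,0,0,-0.56,0,0,-0.38,0,0,-0.64,0,0,-0.38,0,0,-0.72,0,0,-0.38,0,0,-0.8,0,0,-0.38,0,0,-0.88,0,0,-0.38,0,0,-0.95,0,0,-0.38,0,0,-0.998,0,0,-0.38,0,0,-0.998,0,0,-0.38,0,0,-0.998]'
python3 -m inch '[0.3,0.35,0,0,0,0,0.631,0.734,0,0,0,0,0.631,0.734,0,0,0,0]'
python3 -m inch '[0.3,0.35,0,0,0,0,0.631,0.734,0,0,0,0,0.631,0.734,0,0,0,0]'
python3 -m inch '[0.3,0.35,0,0,0,0,0.5,0.6,0,0,0,0,0.631,0.734,0,0,0,0,0.631,0.734,0,0,0,0,0.631,0.734,0,0,0,0,0.631,0.734,0,0,0,0,0.631,0.734,0,0,0,0]'
python3 - <<'E'
from h import *
o=get_obs();M=R.from_quat(o['tool_rot']).as_matrix();print(o['time'],o['position'].round(4),np.degrees(np.arctan2(M[1,0],M[0,0])).round(2),M[:,2].round(3))
print((M.T@(np.array([.4879,.1717,.064])-o['position'])/.08).round(3))
w=camera('wrist');s=camera('scene');cv2.imwrite('pics/c2.png',np.hstack([cv2.resize(w,(400,300)),cv2.resize(s[100:250,270:470],(400,300))])[:,:,::-1])
E
```

```text
time: 16.18
position: [0.6157, -0.0219, 0.1372]
tool_rot: [0.063, 0.998, 0.0, -0.001]
ft_force: [0.2, 0.7, -0.8]
grip_width: 0.0397
grip_force: 30.0
time: 16.43
position: [0.5664, 0.0477, 0.1368]
tool_rot: [0.062, 0.998, 0.002, -0.006]
ft_force: [-1.4, -1.3, -1.6]
grip_width: 0.0397
grip_force: 30.0
time: 16.68
position: [0.5238, 0.1118, 0.1372]
tool_rot: [0.061, 0.998, 0.001, -0.005]
ft_force: [-0.9, -0.0, -2.0]
grip_width: 0.0396
grip_force: 30.0
time: 17.27
position: [0.489, 0.1708, 0.1381]
tool_rot: [0.063, 0.998, -0.0, 0.001]
ft_force: [-0.0, -0.1, -1.9]
grip_width: 0.0395
grip_force: 30.0
17.2667 [0.489  0.1708 0.1381] 172.8 [ 0.001 -0.    -1.   ]
[0.016 0.009 0.927]
```

View pics/c2.png

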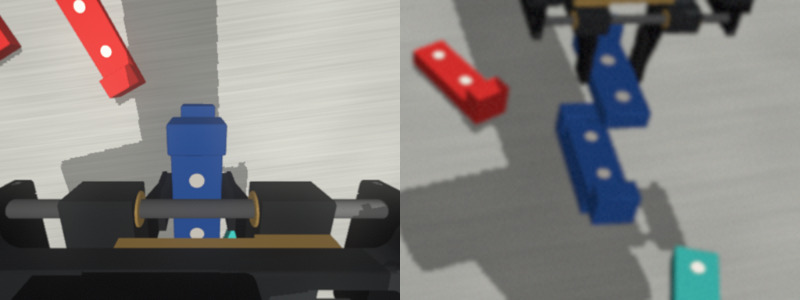

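The wrist view shows the held foot in line over the pile, heel towards the robot (top). The scene crop shows the pile undisturbed below it. Lowering.

```bash

python3 -m inch '[0.016,0.009,0.25,0,0,0,0.016,0.009,0.5,0,0,0,0.016,0.009,0.65,0,0,0,0.016,0.009,0.74,0,0,0,0.016,0.009,0.74,0,0,0,0.016,0.009,0.74,0,0,0]'
python3 -m inch '[0,0,0.05,0,0,0,0,0,0.1,0,0,0,0,0,0.14,0,0,0,0,0,0.16,0,0,0,0,0,0.17,0,0,0,0,0,0.17,0,0,0,0,0,0.17,0,0,0,0,0,0.17,0,0,0]'
python3 -c "
from h import *
o=get_obs();M=R.from_quat(o['tool_rot']).as_matrix();print(o['position'],o['ft_force'],(M.T@(np.array([.4879,.1717,.064])-o['position'])/.08).round(3))"
```

```text
time: 17.87
position: [0.487, 0.1721, 0.0788]
tool_rot: [0.063, 0.998, -0.0, -0.0]
ft_force: [-0.1, 0.9, -0.6]
grip_width: 0.0396
grip_force: 30.0
time: 18.53
position: [0.4867, 0.1725, 0.0654]
tool_rot: [0.062, 0.998, 0.0, 0.0]
ft_force: [0.1, 1.0, -1.3]
grip_width: 0.0397
grip_force: 30.0
[0.48669775 0.17249067 0.06537289] [ 0.05976058  0.99136017 -1.31461606] [-0.016 -0.008  0.017]
```

```bash

python3 -m inch '[-0.014,-0.008,0,0,0,0,-0.014,-0.008,0.01,0,0,0,-0.014,-0.008,0.017,0,0,0,-0.014,-0.008,0.017,0,0,0,-0.014,-0.008,0.017,0,0,0]'
python3 -m inch '[0,0,0,0,0,0,0,0,0,0,0,0,0,0,0,0,0,0,0,0,0,0,0,0,0,0,0,0,0,0]' 60
python3 -m inch '[0,0,-0.1,0,0,0,0,0,-0.3,0,0,0,0,0,-0.7,0,0,0,0,0,-1,0,0,0,0,0,-1,0,0,0]'
python3 -m inch '[0,-0.5,-0.5,0,0,0,0,-1,-1,0,0,0,0,-1,-1,0,0,0,0,-1,-1,0,0,0]'
python3 -m inch '[0,-0.5,0,0,0,0,0,-1,0,0,0,0,0,-1,0,0,0,0,0,-1,0,0,0,0]'
python3 - <<'E'
from dots import *
I=lambda p:cv2.imread(p)[:,:,::-1].copy()
s=camera('scene');w=camera('wrist')
f=dots('scene',I('pics/scene1.png'),(.5212,.1679),.036);t=dots('scene',s,(.4914,.1713),.054)
a=np.radians(-7.2);u=np.array([np.cos(a),np.sin(a)]);v=np.array([-u[1],u[0]])
d=t.mean(0)-f.mean(0);print(t,'along (want about -3)',d@u*1e3,'across',d@v*1e3)
for q in(f,t): e=q[1]-q[0];print(np.degrees(np.arctan2(e[1],e[0])))
cv2.imwrite('pics/c3.png',np.hstack([cv2.resize(s[110:260,270:470],(400,300)),cv2.resize(w,(400,300))])[:,:,::-1])
E
```

```text
time: 18.95
position: [0.4879, 0.1716, 0.064]
tool_rot: [0.062, 0.998, 0.0, 0.0]
ft_force: [0.6, -0.6, 0.1]
grip_width: 0.0396
grip_force: 30.0
time: 19.37
position: [0.4876, 0.1717, 0.0639]
tool_rot: [0.062, 0.998, -0.0, -0.0]
ft_force: [-0.3, 0.7, 0.2]
grip_width: 0.0583
grip_force: 0.0
time: 19.78
position: [0.4906, 0.1722, 0.1486]
tool_rot: [0.062, 0.998, 0.001, 0.005]
ft_force: [0.8, -0.2, 0.6]
grip_width: 0.06
grip_force: 0.0
time: 20.12
position: [0.4797, 0.0895, 0.2277]
tool_rot: [0.063, 0.998, -0.001, 0.004]
ft_force: [0.7, 0.6, 0.2]
grip_width: 0.06
grip_force: 0.0
time: 20.45
position: [0.4674, 0.0118, 0.2233]
tool_rot: [0.064, 0.998, 0.0, -0.001]
ft_force: [0.2, 0.7, 0.1]
grip_width: 0.0599
grip_force: 0.0
[[0.47903835 0.17193604]
 [0.52911769 0.16584428]] along (want about -3) -3.4474424570424493 across -0.4326176083258029
-7.1753586046644235
-6.935502561946844
```

View pics/c3.png

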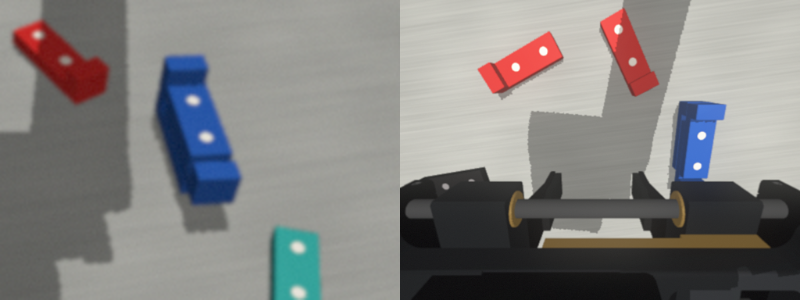

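The three feet are stacked squarely with alternating heels. The third is about 30 mm along the second, 0.4 mm across and 0.2° off, and the arm is clear. Handing in.

```bash
python3 -c "
from rig import *
print(hand_in())"
```

```text
the job is handed in; nothing more can be done
None
```

The two loose blue feet are piled on the first blue foot with heels alternating, by image each within about 1 mm and 0.3° of its place; no other foot was touched, and the job was handed in at about 20.5 s of the 64 s.

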